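Hang the reference card and hold the tube reader at its stop

TASK

Calibrate the tube reader: hang the white reference card over the horizontal bar of the station, midway between the two black collars, and let go of it. Then swing the spring-loaded reader arm, the one with the orange handle, forward until it reaches its stop in front of the card, and finish while still holding it there: do not let it spring back. Leave the tube rack, the amber bottle and the yellow-lidded jar where they are.

Things in the scene. Friction and masses are not known exactly. Their poses are not given: they have to be found in the camera images.
- station: Fixed reader station: grey base plate (150 x 270 x 12 mm) with a bar on two posts and a black spring column. Origin on the bench surface; x points towards the bar (roughly away from the robot), y along the bar, z up. The bar's centre line lies at x +60 mm, height 115 mm; the column at x 0, y +100 mm. Place and heading differ from run to run.
- bar_mid (a point): Middle of the steel bar, on its centre line, 115 mm above the bench; axes as the station's. The bar is 12 mm thick, 190 mm long, between two posts (16 mm thick, 123 mm high). Two black collars (32 mm across, 10 mm long) sit 50 mm either side of the middle, leaving 90 mm of bare bar for the 60 mm wide card.
- card: Reference card, loose, 80 to 160 g: a stiff white upside-down U standing on its two panel edges. Origin under its middle, z up, y along its width (60 mm), x across the panels: 34 mm deep outside, panels 4 mm thick, 26 mm clear between. Flat top at 83 mm, with a green grip tab above it. Both sides look alike (grey and black squares): either may face the reader.
- card_roof (a point): Point inside the card on its middle plane, at the apex of its 90 degree V roof, which centres itself on the bar; 75 mm above the card's lower edges, and 8 to 9 mm above the bar's centre line when the card hangs there.
- card_tab (a point): Top of the card's green grip tab, 121 mm above the card's lower edges. The tab is 12 mm thick (card's x), 40 mm wide (card's y) and rises 38 mm from the card's flat top.
- reader_arm (a joint): Swing angle of the reader arm about the upright column, rad: 0 at rest (swung back towards the robot), growing counter-clockwise seen from above to the hard stop at 0.90, where the arm lies parallel to the bar. A spring drives it back to 0: about 3 N at the handle at rest, 7 N at the stop.
- pivot (a point): The column's axis, the centre of the arm's swing, 92 mm above the bench; axes as the station's.
- handle_top (a point): Top of the orange upright handle near the arm's free end, 160 mm above the bench, 155 mm from the pivot axis: a round post 16 mm across, 61 mm clear above the arm (16 mm wide, top at 99 mm). From the pivot it lies along the station's -y turned clockwise (from above) by 0.90 minus the joint value. White reader head (42 x 36 mm, top at 103 mm) 100 mm from the pivot.
- tube_rack: Cream rack, 75 x 200 mm, full of red-capped tubes, 117 mm high. Origin under its middle, y along its length. Leave it alone.
- reagent_bottle: Amber bottle, 56 mm across, 125 mm high, origin under its middle. Leave it alone.
- specimen_jar: Clear jar with a yellow lid, 56 mm across, 75 mm high, origin under its middle. Leave it alone.

How it is judged:
On the way, in this order (a step that is already met when the one before it is completed fails the run):
1. the card hangs on the bar midway between the collars, let go (x of card_roof in the frame of bar_mid between -0.006 and 0.006 m and y of card_roof in the frame of bar_mid between -0.02 and 0.02 m and z of card_roof in the frame of bar_mid between 0.004 and 0.013 m and angle between card's own z axis and vertical below 0.15 rad and angle between the x axis of card and the x axis of station, either way round below 0.2 rad and contact force between card and station above 0.2 N and contact force between card and the fingers below 0.05 N and contact force between card and the arm below 0.05 N and linear speed of card below 0.03 m/s), for 0.3 s.
2. the robot has the reader arm at its stop, the card still hanging (all of step 1 and value of joint reader_arm above 0.86 rad and (contact force between reader_arm and the fingers above 1 N or contact force between reader_arm and the arm above 1 N)), for 0.3 s.
At the end, for the whole second after the job is handed in: The card hangs free and still, V roof seated on the bar, within 20 mm of its middle, 6 mm across, 0.15 rad of upright and 0.2 rad of in line. The robot still holds the reader arm with over 1 N, above 0.86 rad (stop 0.90), at rest (all of step 2 and velocity of joint reader_arm between -0.1 and 0.1 rad/s); the arm keeps its last pose, push and grip.
It fails at once if the tube rack is moved by more than 20 mm or tipped (distance of tube_rack from where it was at the start of the episode above 0.02 m or angle between tube_rack's own z axis and vertical above 0.3 rad).
It fails at once if the amber bottle is moved by more than 20 mm or tipped (distance of reagent_bottle from where it was at the start of the episode above 0.02 m or angle between reagent_bottle's own z axis and vertical above 0.3 rad).
It fails at once if the yellow-lidded jar is moved by more than 20 mm or tipped (distance of specimen_jar from where it was at the start of the episode above 0.02 m or angle between specimen_jar's own z axis and vertical above 0.3 rad).
It also fails if it takes over 64 s, if anything falls off the work surface, if the arm or the gripper's body presses on something with over 40 N, if the wrist force passes 120 N, or if a joint passes its speed limit or range.

ROBOT

A 6-joint arm with a two-finger parallel gripper is mounted at the origin on the work surface. World frame = base frame: x ahead of the robot, y to its left, z up, the work surface at z = 0. Lengths are in m, angles in rad, forces in N, time in s.
With the tool pointing down it reaches from about 0.375 to 0.925 m from the base axis. Payload 5.7 kg.
Tool frame: the origin (TCP) lies midway between the tips of the shut fingers; the grasp point (between the pads) lies 19 mm behind it; z points along the fingers, x is the direction in which the jaws open and shut, and the axes are right-handed (so a half turn about z gives the same grasp; the last joint's range is limited). The gripper opens to 88 mm and grips with 3 to 60 N. Pads are 20 mm wide; open, the fingers measure 115 mm over their backs; the gripper's body (75 mm by 178 mm) begins 61 mm behind the grasp point.
Start: joints at [-1.45, 0.359, 1.51, -0, 1.272, -0.115], TCP at [0.14, -0.583, 0.223] pointing down, gripper open.
Joint ranges: [-2.97, 2.97], [-1.01, 2.36], [0.21, 2.38], [-0.96, 4.11], [0.2, 2.71], [-2.98, 2.98]. Speed limits (rad/s): [2.39, 2.39, 3.14, 3.14, 3.14, 3.14].

INTERFACE

Orientations are given as a unit quaternion [x, y, z, w].
In Python, from bench import move_ptp, servo_line, goto_joints, move_gripper, sleep, inverse_kinematics, capture, PlanningError, close_job, spot_in, silhouettes, current_clock, current_joint_pos, current_qvel, current_joint_torque, current_position, current_orientation, current_force, current_torque, current_finger_gap gives the robot as it stands. Calls block until the motion is done:
- move_ptp(position, orientation): joint-space move of the TCP to a pose.
- servo_line(position, orientation=None, rate=0.15, contact_N=None): straight line of the TCP; orientation=None keeps the orientation; rate is the mean speed in m/s. With contact_N (N) it stops when the force on the tool has changed by that much, and returns True; else False.
- goto_joints(angles): joint-space move.
- move_gripper(opening): finger opening in m; the grip force is fixed at half the most; returns when the fingers have stopped.
- sleep(seconds).
- inverse_kinematics(position, orientation): joint angles nearest the present ones, or None.
- capture(name): name is "scene" or "top"; returns a dict with "image" (400x640x3 uint8, blue, green, red), "range_z" (400x640 float32, m along the optical axis (not along the pixel's ray), 0 where there is no reading), "intrinsics" (3x3 intrinsics, pixels), "R" (3x3) and "t" (3): a world point X has camera coordinates R X + t. Camera axes: x right, y down, z forward; pixel columns grow to the right and rows downward; lengths in m; the calibration is good to about 2 mm. A picture is of the moment at which its call begins.
A pose or a line that the arm cannot do raises PlanningError and nothing moves.
- close_job(): hands the job in, once; it reports no verdict.
Trained networks look in the newest picture that a camera, given by its name, has taken for a name from the list of things; names that differ only in an ending like _2 or _b are one class to them, and where a whole thing is asked for, a point or a joint stands for the part that bears it (a point fixed in the world has none). Each returns a list of dicts, best first, with "conf" (0 to 1); they miss things now and then, are a little off and sometimes report something else, mostly with a low value. They report only what shows in the picture. A call takes as long as a camera call.
- spot_in(camera, query): "xy" ([column, row] in pixels, amid what is visible of it).
- silhouettes(camera, query): "region" (400x640 bool, what is visible of it) and "xy" ([column, row] in pixels, amid what is visible of it).
Readings, each from a call of its own:
- current_clock(): time.
- current_joint_pos(): joint angles.
- current_qvel(): joint speeds.
- current_joint_torque(): joint torques, N m.
- current_position(): TCP position.
- current_orientation(): TCP orientation.
- current_force(): force on the tool from outside, world axes, zero at the start.
- current_torque(): the same for the moment, N m.
- current_finger_gap(): finger opening in m.
Only numpy, scipy, OpenCV 4.12 (cv2) and the standard library are available. Lean on these libraries where they do the work, as an engineer would, in place of code of your own. Each camera call takes 0.05 s, during which the arm holds its last target.

## Working session

There is one attempt and no reset: what is moved stays moved. The work goes in short steps, each a Python script; the robot and the scene stay as the last script left them, time stands still between calls to the robot, and variables do not carry over. Pictures are saved under pics/ and viewed, and the job is handed in when it is done.

```bash
mkdir -p pics; ls; python3 - <<'E'
from bench import *
import cv2, numpy as np, pickle
d={}
for c in ("scene","top"):
    r=capture(c); d[c]=r; cv2.imwrite(f"pics/{c}0.png",r["image"])
    print(c,r["intrinsics"].tolist(),r["R"].round(3).tolist(),r["t"].round(3).tolist())
    for q in ("station","card","card_tab","reader_arm","handle_top","tube_rack","reagent_bottle","specimen_jar"):
        s=silhouettes(c,q); d[c+q]=s
        print(q,[(round(x["conf"],2),np.round(x["xy"]).tolist(),int(x["region"].sum())) for x in s][:3])
pickle.dump(d,open("d0.pkl","wb")); print(current_clock())
E
```

```text
pics
scene [[518.8639553223114, 0.0, 323.657539962629], [0.0, 518.8639553223114, 199.83221763660714], [0.0, 0.0, 1.0]] [[-0.521, 0.854, -0.006], [0.64, 0.386, -0.665], [-0.565, -0.35, -0.747]] [0.338, -0.255, 1.76]
station [(0.6, [312.0, 231.0], 5253)]
card [(0.86, [448.0, 253.0], 872)]
card_tab [(0.73, [447.0, 253.0], 881)]
reader_arm [(0.61, [337.0, 199.0], 739), (0.38, [201.0, 196.0], 522)]
handle_top [(0.95, [338.0, 200.0], 660)]
tube_rack [(0.77, [421.0, 305.0], 3986)]
reagent_bottle [(0.65, [246.0, 150.0], 510)]
specimen_jar [(0.74, [423.0, 306.0], 3982), (0.67, [200.0, 198.0], 498), (0.5, [451.0, 252.0], 816)]
top [[494.5973221804356, 0.0, 320.44702867853675], [0.0, 494.5973221804356, 198.8499089215162], [0.0, 0.0, 1.0]] [[-0.022, -1.0, -0.014], [-0.997, 0.023, -0.076], [0.076, 0.012, -0.997]] [-0.043, 0.572, 1.459]
station [(0.85, [326.0, 189.0], 4719)]
card [(0.74, [206.0, 228.0], 349)]
card_tab []
reader_arm [(0.79, [313.0, 214.0], 604)]
handle_top [(0.75, [315.0, 218.0], 612)]
tube_rack [(0.62, [206.0, 167.0], 1971), (0.6, [202.0, 229.0], 364)]
reagent_bottle [(0.57, [439.0, 240.0], 343), (0.42, [437.0, 171.0], 320)]
specimen_jar [(0.82, [439.0, 168.0], 319)]
0.9
```

View pics/scene0.png

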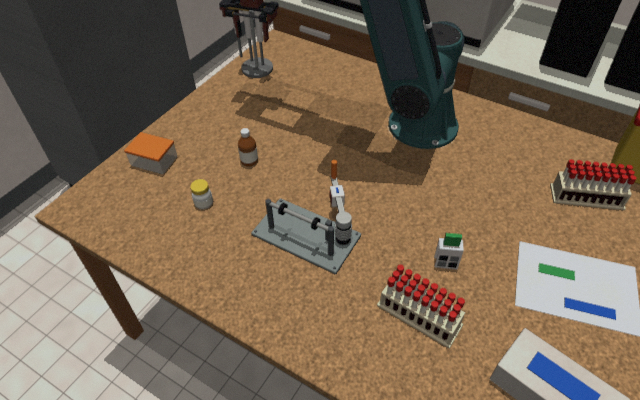

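View pics/top0.png

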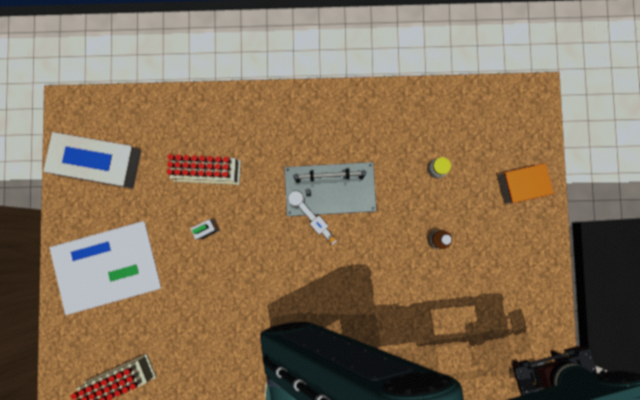

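The scene view shows the station at (310,232), the card at (449,253) with the rack beside it, the bottle at (247,148), the jar at (201,196), and the orange handle at (334,168). The top view shows the same layout, with the card at (203,229), rotated. Next I'll get metric positions.

```bash
cat > h.py <<'E'
import numpy as np, cv2
def cloud(r):
    K=np.array(r["intrinsics"]);z=np.array(r["range_z"]);v,u=np.mgrid[:400,:640]
    P=np.stack([(u-K[0,2])/K[0,0]*z,(v-K[1,2])/K[1,1]*z,z],-1)
    W=(P-np.array(r["t"]))@np.array(r["R"]); W[z<=0]=np.nan
    return W
def proj(r,X):
    c=np.array(r["R"])@np.array(X)+r["t"]; p=np.array(r["intrinsics"])@c; return p[:2]/p[2]
E
python3 - <<'E'
import pickle,cv2,numpy as np
from h import *
d=pickle.load(open("d0.pkl","rb"))
for c,boxes in (("scene",dict(st=(230,150,140,125),card=(420,220,60,60))),("top",dict(st=(275,150,110,105),card=(180,205,50,50)))):
    r=d[c];W=cloud(r)
    for n,(x,y,w,h) in boxes.items():
        im=r["image"][y:y+h,x:x+w]; k=int(min(780/w,590/h))
        cv2.imwrite(f"pics/{c}_{n}.png",cv2.resize(im,None,fx=k,fy=k,interpolation=cv2.INTER_CUBIC))
        P=W[y:y+h,x:x+w].reshape(-1,3); P=P[np.isfinite(P[:,0])]
        print(c,n,"bench z",np.median(P[P[:,2]<.008][:,2]))
        if n=="st":
            Q=P[(P[:,2]>.008)&(P[:,2]<.018)]; 
            print("plate",len(Q),np.round(cv2.minAreaRect(Q[:,:2].astype(np.float32)*1000),1) if 0 else cv2.minAreaRect(Q[:,:2].astype(np.float32)*1000),np.median(Q[:,2]))
            Q=P[(P[:,2]>.103)&(P[:,2]<.135)];print("high",len(Q));
        else:
            for lo,hi in ((.03,.075),(.075,.09),(.1,.13)):
                Q=P[(P[:,2]>lo)&(P[:,2]<hi)]
                if len(Q)>3: print(lo,len(Q),Q.mean(0).round(4),cv2.minAreaRect(Q[:,:2].astype(np.float32)*1000),np.percentile(Q[:,2],[5,50,95]).round(4))
E
```

```text
scene st bench z 0.0006324334850141478
plate 3103 ((527.1535034179688, -148.27337646484375), (470.51385498046875, 377.588623046875), 35.749183654785156) 0.01256657579704544
high 767
scene card bench z 0.00016853120980380302
0.03 276 [0.5033 0.2864 0.0532] ((493.5187683105469, 283.7106628417969), (37.99573516845703, 62.7930793762207), 19.829843521118164) [0.0325 0.0539 0.0725]
0.075 210 [0.4966 0.2835 0.083 ] ((490.0323486328125, 282.9163513183594), (39.59970474243164, 60.68716812133789), 25.872892379760742) [0.0769 0.0831 0.0879]
0.1 160 [0.5036 0.2818 0.1147] ((558.881591796875, 272.52117919921875), (38.733707427978516, 173.79478454589844), 82.3294906616211) [0.1024 0.1171 0.1234]
top st bench z 0.0014936390451476388
plate 3403 ((562.5800170898438, -83.10008239746094), (329.62432861328125, 314.5299072265625), 88.63589477539062) 0.013068465923345039
high 669
top card bench z 0.0015175478118041501
0.03 51 [0.4804 0.2732 0.0542] ((480.93548583984375, 271.47064208984375), (28.53046989440918, 67.01612854003906), 55.10676193237305) [0.0336 0.0558 0.072 ]
0.075 168 [0.4881 0.2799 0.084 ] ((488.29376220703125, 284.0760192871094), (34.73707962036133, 60.74016189575195), 25.45445442199707) [0.0784 0.0846 0.0883]
0.1 81 [0.4881 0.2821 0.1195] ((488.2464599609375, 283.57159423828125), (12.537715911865234, 39.51921844482422), 27.011857986450195) [0.1045 0.1216 0.1265]
```

```bash
python3 - <<'E'
import cv2,numpy as np
a=cv2.imread("pics/scene_card.png");b=cv2.imread("pics/top_card.png")
f=lambda x:cv2.resize(x,(390,390));cv2.imwrite("pics/cards.png",np.hstack([f(a),f(b)]))
E
```

```text
(no output)
```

View pics/top_st.png

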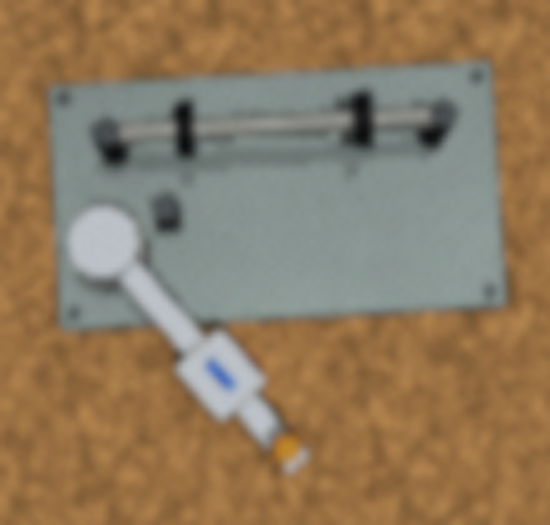

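View pics/scene_st.png

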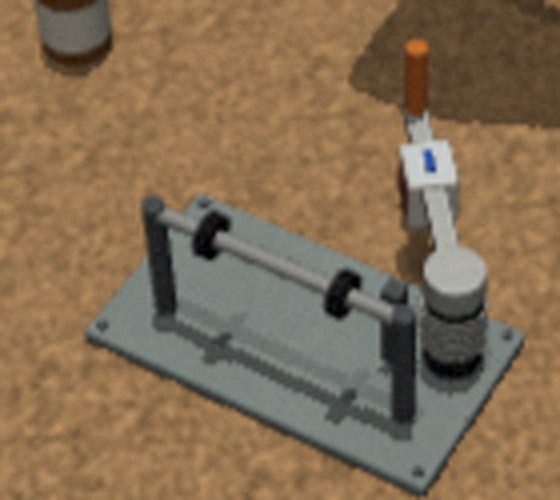

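View pics/cards.png

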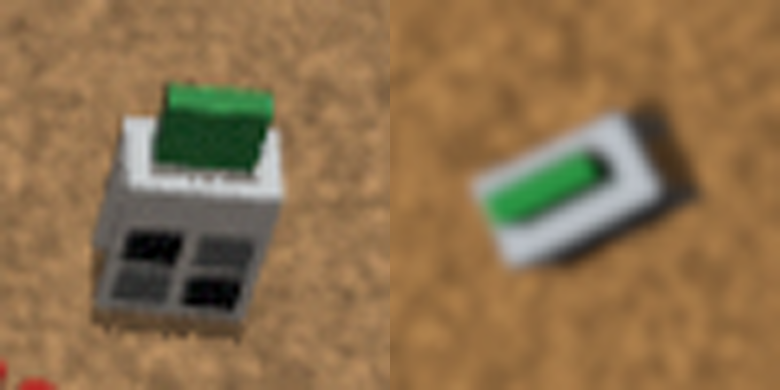

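```bash
python3 - <<'E'
import pickle,cv2,numpy as np
from h import *
d=pickle.load(open("d0.pkl","rb"))
for c in ("scene","top"):
    r=d[c];W=cloud(r);m=d[c+"station"][0]["region"]
    m=cv2.dilate(m.astype(np.uint8),np.ones((3,3)))>0
    hsv=cv2.cvtColor(r["image"],cv2.COLOR_BGR2HSV)
    Q=W[m&(W[...,2]>.007)&(W[...,2]<.018)&(hsv[...,1]<70)][:,:2].astype(np.float32)*1000
    (cx,cy),(w,h),a=cv2.minAreaRect(Q); print(c,"plate",cx,cy,w,h,a)
    B=W[m&(W[...,2]>.106)&(W[...,2]<.128)]
    B=B[(B[:,0]>cx/1000+.03)]
    for it in range(4):
        v=cv2.fitLine(B[:,:2].astype(np.float32)*1000,cv2.DIST_HUBER,0,.01,.01).ravel()
        n=np.array([-v[1],v[0]]);dd=(B[:,:2]*1000-v[2:])@n
        B=B[abs(dd)<10]
    s=(B[:,:2]*1000-v[2:])@v[:2]
    print("bar dir deg",np.degrees(np.arctan2(v[1],v[0])),"pt",v[2:],len(B),"ext",v[2:]+v[:2]*s.min(),v[2:]+v[:2]*s.max(),np.median(B[:,2]))
    # handle
    o=(hsv[...,0]<14)&(hsv[...,1]>170)&(W[...,2]>.15)&(W[...,2]<.17)
    o[:,:]&=(abs(W[...,0]-.42)<.12)&(abs(W[...,1])<.12)
    print("handle",W[o].mean(0) if o.any() else None,o.sum())
    for q in("tube_rack","reagent_bottle","specimen_jar"):
        X=W[d[c+q][0]["region"]];X=X[X[:,2]>.02];print(q,np.nanmedian(X,0).round(3),np.nanpercentile(X,[5,95],axis=0).round(3).tolist())
E
```

```text
scene plate 603.9379272460938 -85.46791076660156 154.9415283203125 270.90155029296875 1.686664342880249
bar dir deg -88.70387 pt [638.40155 -89.63035] 276 ext [635.98897076  17.0008875 ] [ 640.61318212 -187.38009348] 0.1197946952562546
handle [ 0.45370712 -0.08585671  0.15751329] 29
tube_rack [0.686 0.294 0.09 ] [[0.646, 0.207, 0.034], [0.703, 0.374, 0.119]]
reagent_bottle [ 0.459 -0.39   0.075] [[0.438, -0.411, 0.026], [0.473, -0.375, 0.123]]
specimen_jar [0.686 0.294 0.089] [[0.646, 0.207, 0.034], [0.703, 0.374, 0.119]]
top plate 574.9513549804688 -85.52406311035156 203.22914123535156 270.0064392089844 1.859968900680542
bar dir deg -87.980515 pt [631.5703  -84.35869] 272 ext [627.94855269  18.35372891] [ 635.16104808 -186.19126444] 0.12148938090126818
handle None 0
tube_rack [0.664 0.278 0.105] [[0.635, 0.197, 0.058], [0.692, 0.367, 0.122]]
reagent_bottle [ 0.444 -0.39   0.089] [[0.423, -0.413, 0.042], [0.465, -0.374, 0.129]]
specimen_jar [ 0.653 -0.401  0.074] [[0.633, -0.425, 0.033], [0.675, -0.384, 0.08]]
```

```bash
python3 - <<'E'
import pickle,numpy as np
from h import *
d=pickle.load(open("d0.pkl","rb"))
def ray(c,px,k,off,z):
    r=d[c];K=np.array(r["intrinsics"]);R=np.array(r["R"]);u=(np.array(px)+.5)/k-.5+off
    D=R.T@np.linalg.inv(K)@[*u,1];C=-R.T@np.array(r["t"]);return C+D*(z-C[2])/D[2]
for c,k,off,L in(("top",5,(275,150),dict(colA=(184,129,.115),colB=(362,119,.115),bar1=(205,131,.121),bar2=(340,122,.121),handle=(287,447,.16),col=(104,240,.11))),("scene",4,(230,150),dict(colB=(211,235,.115),colA=(342,292,.115),bar1=(235,238,.117),bar2=(318,277,.117),handle=(417,48,.16)))):
    for n,p in L.items(): print(c,n,ray(c,p[:2],k,off,p[2]).round(4))
E
```

```text
top colA [ 0.6301 -0.033   0.115 ]
top colB [ 0.6334 -0.1333  0.115 ]
top bar1 [ 0.6279 -0.045   0.121 ]
top bar2 [ 0.6312 -0.1207  0.121 ]
top handle [ 0.4507 -0.0863  0.16  ]
top col [0.5689 0.0135 0.11  ]
scene colB [ 0.6339 -0.1356  0.115 ]
scene colA [ 0.6304 -0.0364  0.115 ]
scene bar1 [ 0.6293 -0.1196  0.117 ]
scene bar2 [ 0.6292 -0.0553  0.117 ]
scene handle [ 0.4529 -0.086   0.16  ]
```

```bash
cat >> h.py <<'E'
from scipy.spatial.transform import Rotation as Rn
def down(deg): # tool z down, tool x at yaw deg
    return (Rn.from_euler('z',deg,degrees=True)*Rn.from_euler('x',180,degrees=True)).as_quat().tolist()
BM=np.array([.631,-.0845]);TH=1.9
PIV=np.array([.568,.0135])
def hand(q):
    a=np.radians(-90+TH)-(0.9-q); return PIV+.155*np.array([np.cos(a),np.sin(a)])
E
python3 - <<'E'
from bench import *
from h import *
print(current_orientation(),down(0))
for n,p,y in [("card",(.4885,.2835,.089),26),("bar",(*BM,.25),TH),("bar",(*BM,.1375),TH),("h0",(*hand(0),.25),-49.7),("h0",(*hand(0),.122),-49.7),("h1",(*hand(.9),.122),TH)]:
    for yy in (y,y+180):
        j=inverse_kinematics(list(map(float,p)),down(yy)); print(n,yy,None if j is None else np.round(j,2))
E
```

```text
[ 7.85382061e-01 -6.19011320e-01 -3.79034913e-05 -4.88851545e-05] [1.0, 0.0, 0.0, 6.123233995736766e-17]
card 26 [ 0.4   0.46  1.73 -0.    0.95 -0.05]
card 206 None
bar 1.9 [-0.24  0.39  1.39 -0.    1.36 -0.27]
bar 181.9 [-0.24  0.39  1.39  0.    1.36  2.87]
bar 1.9 [-0.24  0.49  1.52 -0.    1.13 -0.27]
bar 181.9 [-0.24  0.49  1.52  0.    1.13  2.87]
h0 -49.7 [-0.34  0.12  1.76 -0.    1.25  0.53]
h0 130.3 [-0.34  0.12  1.76  0.    1.25 -2.62]
h0 -49.7 [-0.34  0.29  1.93 -0.    0.93  0.53]
h0 130.3 [-0.34  0.29  1.93  0.    0.93 -2.62]
h1 1.9 [-0.36  0.45  1.64 -0.    1.05 -0.39]
h1 181.9 [-0.36  0.45  1.64  0.    1.05  2.75]
```

```bash
python3 - <<'E'
from bench import *
from h import *
o=down(26)
move_ptp([.4885,.2835,.24],o)
move_gripper(.045)
servo_line([.4885,.2835,.091],o,rate=.12)
r=capture("scene");cv2.imwrite("pics/g1.png",cv2.resize(r["image"][170:320,360:540],None,fx=3,fy=3))
move_gripper(0.0)
print(current_finger_gap(),current_clock(),current_position())
f0=current_force()
servo_line([.4885,.2835,.25],o,rate=.12)
print(current_finger_gap(),f0,current_force(),current_clock())
r=capture("scene");cv2.imwrite("pics/g2.png",cv2.resize(r["image"][120:320,340:540],None,fx=2.5,fy=2.5))
E
```

```text
0.011669962735578857 7.0333 [0.48846465 0.28353775 0.09101372]
0.011924477418976986 [-0.51857426  0.57942775  0.32233945] [ 0.85942813 -0.10675594 -0.78545407] 8.5083
```

```bash
python3 -c "
import cv2,numpy as np
a=cv2.imread('pics/g1.png');b=cv2.imread('pics/g2.png')
f=lambda x:cv2.resize(x,(int(x.shape[1]*400/x.shape[0]),400))
c=np.hstack([f(a),f(b)]);cv2.imwrite('pics/g12.png',cv2.resize(c,None,fx=.88,fy=.88))"
```

```text
(no output)
```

View pics/g12.png

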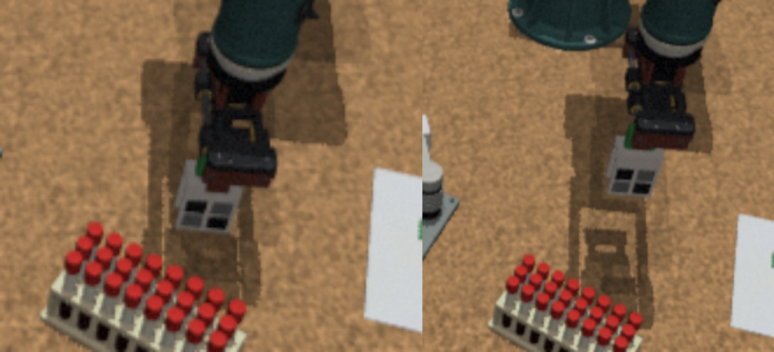

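The card is held by its tab (gap 11.9 mm), with its panels upright and the squares visible. I'll carry it above the bar and check alignment there.

```bash
python3 - <<'E'
from bench import *
from h import *
import pickle
o=down(TH)
move_ptp([*BM.tolist(),.25],o)
d={}
for c in("scene","top"):
    r=capture(c);d[c]=r;W=cloud(r)
    x,y,w,h=(220,110,150,180) if c=="scene" else (270,130,120,110)
    k=3 if c=="scene" else 5
    cv2.imwrite(f"pics/b_{c}.png",cv2.resize(r["image"][y:y+h,x:x+w],None,fx=k,fy=k,interpolation=cv2.INTER_CUBIC))
    s=silhouettes(c,"card");
    if s:
        m=s[0]["region"];P=W[m];P=P[np.isfinite(P[:,0])&(P[:,2]>.15)&(P[:,2]<.24)]
        if len(P)==0: print(c,s[0]["conf"],s[0]["xy"],"none"); continue
        print(c,s[0]["conf"],s[0]["xy"],len(P),np.percentile(P,[3,50,97],axis=0).round(4).tolist(),cv2.minAreaRect(P[:,:2].astype(np.float32)*1000))
pickle.dump(d,open("d1.pkl","wb"));print(current_clock())
E
```

```text
scene 0.78 [298.5, 195.8] 583 [[0.6161, -0.111, 0.1621], [0.6483, -0.0737, 0.2018], [0.6515, -0.054, 0.239]] ((633.4606323242188, -83.2246322631836), (39.32109069824219, 61.6063232421875), 1.2327808141708374)
10.225
```

View pics/b_scene.png

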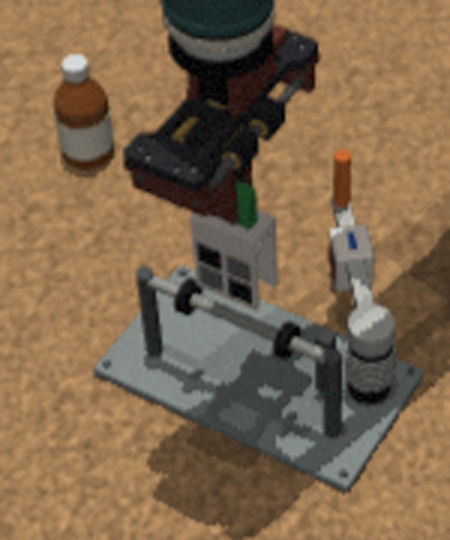

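View pics/b_top.png

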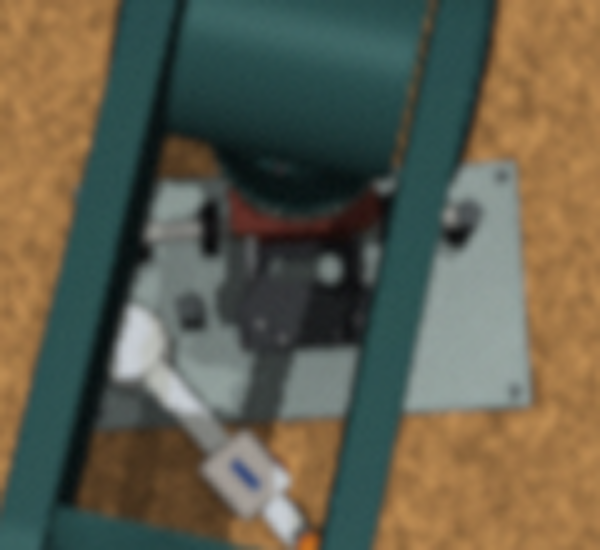

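The scene view shows the card held upright above the bar at (233,255 in the crop), between the collars. Now I'll lower it with contact detection.

```bash
python3 - <<'E'
from bench import *
from h import *
o=down(TH)
servo_line([*BM.tolist(),.16],o,rate=.1)
print(current_force(),current_position())
hit=servo_line([*BM.tolist(),.136],o,rate=.03,contact_N=3)
print(hit,current_force(),current_position(),current_clock())
r=capture("scene");cv2.imwrite("pics/l1.png",cv2.resize(r["image"][110:290,220:370],None,fx=3,fy=3,interpolation=cv2.INTER_CUBIC))
E
```

```text
[ 0.57569227 -0.30283009 -1.19516026] [ 0.63159557 -0.08464064  0.16069757]
True [ 2.8768388   0.29580186 -1.33845746] [ 0.6312526  -0.08443888  0.13988128] 11.9083
```

View pics/l1.png

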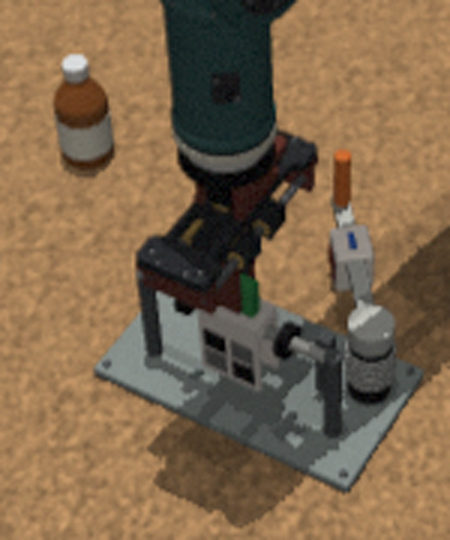

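Contact came at TCP z 0.1399, where 0.1395 was expected for a seated roof. The picture shows the card straddling the bar between the collars, so I'll release it.

```bash
python3 - <<'E'
from bench import *
from h import *
o=down(TH)
p=current_position()
move_gripper(.036)
sleep(.3)
servo_line([p[0],p[1],.26],o,rate=.12)
h=hand(0)
move_ptp([float(h[0]),float(h[1]),.26],down(-49.7))
print(current_clock())
import pickle
d={}
for c in("scene","top"):
    r=capture(c);d[c]=r;W=cloud(r)
    x,y,w,hh=(220,110,150,180) if c=="scene" else (270,130,120,110)
    k=3 if c=="scene" else 5
    cv2.imwrite(f"pics/r_{c}.png",cv2.resize(r["image"][y:y+hh,x:x+w],None,fx=k,fy=k,interpolation=cv2.INTER_CUBIC))
    s=silhouettes(c,"card");
    if s:
        P=W[s[0]["region"]];P=P[np.isfinite(P[:,0])&(P[:,2]>.03)&(P[:,2]<.18)]
        if len(P)<5: continue
        print(c,s[0]["conf"],s[0]["xy"],len(P),np.percentile(P,[3,50,97],axis=0).round(4).tolist())
        for lo,hi in((.122,.142),(.15,.18)):
            Q=P[(P[:,2]>lo)&(P[:,2]<hi)]
            if len(Q)>5:print(np.median(Q,0),cv2.minAreaRect(Q[:,:2].astype(np.float32)*1000))
pickle.dump(d,open("d2.pkl","wb"))
E
```

```text
14.775
scene 0.56 [301.1, 221.0] 801 [[0.62, -0.1122, 0.0548], [0.6472, -0.0794, 0.1197], [0.6533, -0.0552, 0.1704]]
[ 0.64078267 -0.07781261  0.13161465] ((635.3873291015625, -84.54999542236328), (36.54494857788086, 62.60289764404297), 6.728661060333252)
[ 0.63559029 -0.08319394  0.16586618] ((632.3231201171875, -83.9380111694336), (16.939809799194336, 41.134918212890625), 0.40458765625953674)
top 0.61 [205.2, 170.4] 1624 [[0.6337, 0.1952, 0.0552], [0.6636, 0.2781, 0.1048], [0.6943, 0.3697, 0.1222]]
[0.66741208 0.29888434 0.12274581] ((667.5964965820312, 284.2178955078125), (167.86227416992188, 54.17765426635742), 86.64216613769531)
```

View pics/r_scene.png

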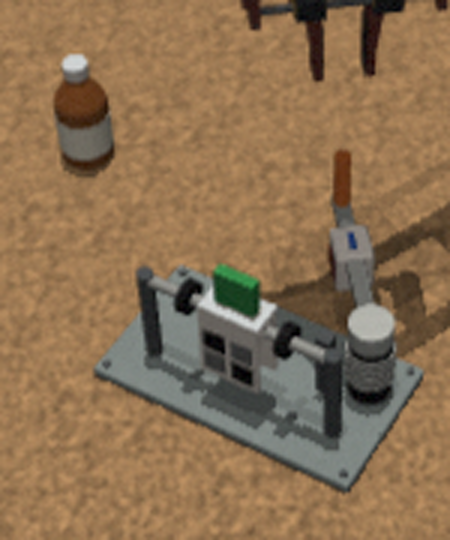

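View pics/r_top.png

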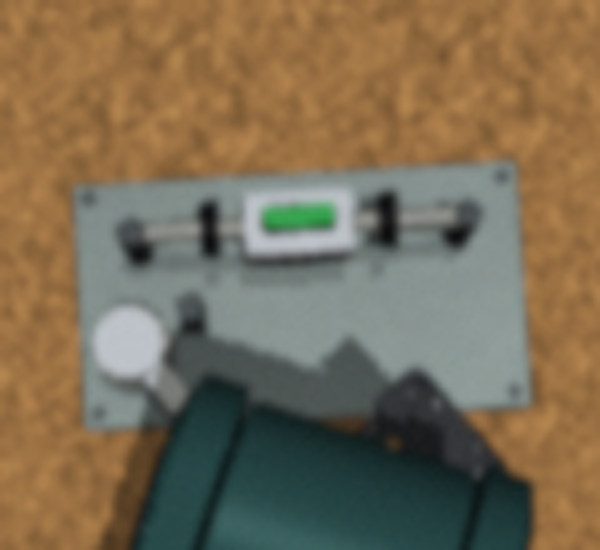

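The card hangs free: both views show it straight, seated, and between the collars at (300,222 in the top crop). Measured centre is (0.632, −0.084), with the bar's middle at (0.631, −0.0845). Next is the handle: lower with the fingers open and grip it.

```bash
python3 - <<'E'
from bench import *
from h import *
h=hand(0); print(h)
move_gripper(.06)
hit=servo_line([float(h[0]),float(h[1]),.122],down(-49.7),rate=.1,contact_N=6)
print(hit,current_position(),current_force(),current_clock())
r=capture("scene");cv2.imwrite("pics/h1.png",cv2.resize(r["image"][110:290,220:370],None,fx=3,fy=3,interpolation=cv2.INTER_CUBIC))
if not hit:
    move_gripper(0.0); print(current_finger_gap(),current_force(),current_clock())
E
```

```text
[ 0.44984557 -0.08682213]
False [ 0.45031139 -0.08698683  0.12249434] [0.13263548 0.21633094 0.36170554] 17.0917
0.015133119043825869 [-0.04740605  1.02124123  2.8709273 ] 17.9
```

View pics/h1.png

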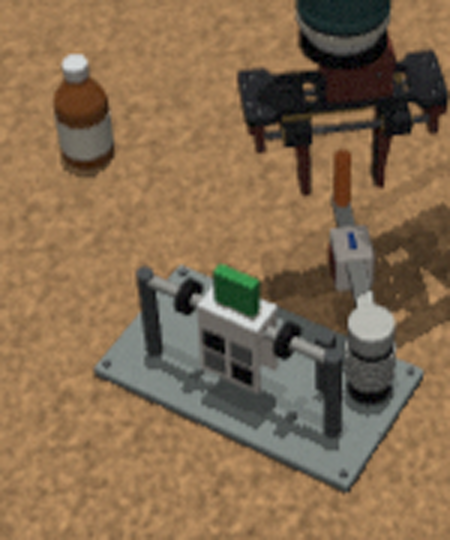

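The picture shows the fingers straddling the handle at (342,180 crop), and the gap after closing is 15.1 mm, so it's gripped. Now I'll swing along the arc.

```bash
python3 - <<'E'
from bench import *
from h import *
for q in (.15,.3,.45,.6,.72,.82):
    h=hand(q); servo_line([float(h[0]),float(h[1]),.122],down(TH-np.degrees(.9-q)),rate=.08)
    print(q,np.round(current_force(),1),round(current_finger_gap(),4),round(current_clock(),2))
    if np.linalg.norm(current_force())>60: break
r=capture("scene");cv2.imwrite("pics/s1.png",cv2.resize(r["image"][110:290,220:370],None,fx=3,fy=3,interpolation=cv2.INTER_CUBIC))
E
```

```text
0.15 [-3.   2.6  4.9] 0.0154 18.34
0.3 [-3.4  2.7  5. ] 0.0154 18.78
0.45 [-3.9  2.2  5.3] 0.016 19.23
0.6 [-4.4  0.9  4.8] 0.0159 19.67
0.72 [-5.6 -1.4  5.9] 0.0156 20.05
0.82 [-5.5 -1.7  6.6] 0.0159 20.39
```

View pics/s1.png

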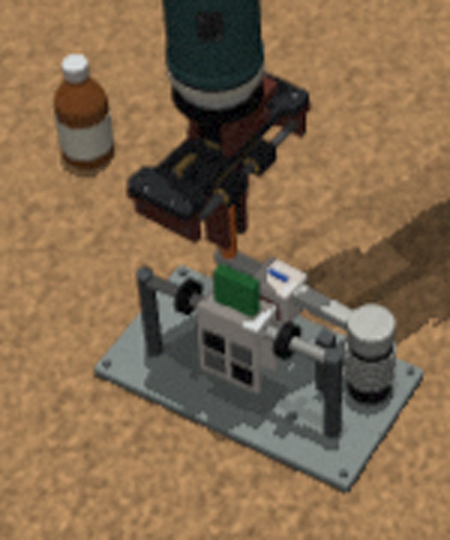

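The swing is nearly done. The card hasn't moved, and the handle is still in the fingers at (232,235). I'll push on slowly to the stop with contact detection.

```bash
python3 - <<'E'
from bench import *
from h import *
h=hand(.96); a=np.radians(TH)
hit=servo_line([float(h[0]),float(h[1]),.122],down(TH),rate=.02,contact_N=12)
sleep(.5)
print(hit,current_position(),hand(.9),np.round(current_force(),1),current_finger_gap(),np.abs(current_qvel()).max())
p=np.array(current_position())[:2]-PIV; print("angle est",.9+np.arctan2(p[1],p[0])-np.radians(-90+TH))
import pickle
d={}
for c in("scene","top"):
    r=capture(c);d[c]=r;W=cloud(r)
    x,y,w,hh=(220,110,150,180) if c=="scene" else (270,130,120,110)
    k=3 if c=="scene" else 5
    cv2.imwrite(f"pics/e_{c}.png",cv2.resize(r["image"][y:y+hh,x:x+w],None,fx=k,fy=k,interpolation=cv2.INTER_CUBIC))
    s=silhouettes(c,"card")
    if s and c=="scene":
        P=W[s[0]["region"]];P=P[np.isfinite(P[:,0])]
        for lo,hi in((.122,.142),(.15,.18)):
            Q=P[(P[:,2]>lo)&(P[:,2]<hi)]
            if len(Q)>5:print(np.median(Q,0),cv2.minAreaRect(Q[:,:2].astype(np.float32)*1000))
print(current_clock())
E
```

```text
True [ 0.57216475 -0.14172302  0.12196114] [ 0.57313905 -0.14141478] [-5.9 -0.9  8.2] 0.015519217305948338 0.0020018358039347486
angle est 0.8936630463543475
[ 0.64101206 -0.07762451  0.13211978] ((636.7350463867188, -84.83570861816406), (35.493892669677734, 64.13556671142578), 9.100140571594238)
[ 0.63570611 -0.08206557  0.16568209] ((634.0692749023438, -84.72117614746094), (14.535017013549805, 40.33464813232422), 1.198785424232483)
21.9667
```

View pics/e_scene.png

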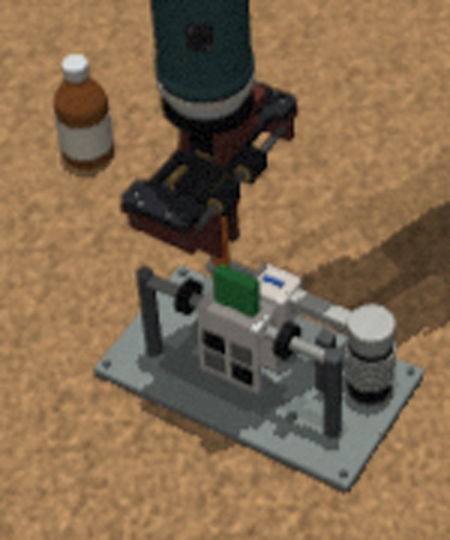

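View pics/e_top.png

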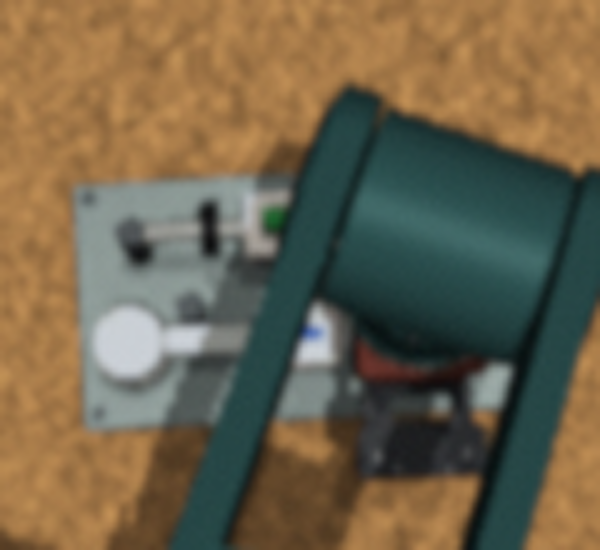

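The arm looks parallel to the bar and the card is still hanging. The residual force of 5.9 N could be the spring alone, so I'll push a little further to confirm the stop.

```bash
python3 - <<'E'
from bench import *
from h import *
p=np.array(current_position());a=np.radians(TH);u=np.array([np.cos(a),np.sin(a),0])
for k in range(1,5):
    t=p+u*.0015*k; hit=servo_line(t.tolist(),down(TH),rate=.01,contact_N=25); sleep(.2)
    f=np.array(current_force()); print(k,hit,((np.array(current_position())-p)@u*1000).round(2),f.round(1),round(current_finger_gap(),4))
    if hit or -f[0]>16: break
sleep(.5); print(current_force(),current_clock())
r=capture("scene");cv2.imwrite("pics/f.png",cv2.resize(r["image"][110:290,220:370],None,fx=3,fy=3,interpolation=cv2.INTER_CUBIC))
E
```

```text
1 False -0.22 [-4.4 -1.7  5.2] 0.0157
2 False 1.19 [-6.  -1.3  5.3] 0.0152
3 False 1.49 [-9.4 -1.8  8.1] 0.0155
4 False 1.71 [-12.7  -2.3  11.2] 0.0153
[-12.3462574   -2.43421067   9.96369126] 24.4167
```

View pics/f.png

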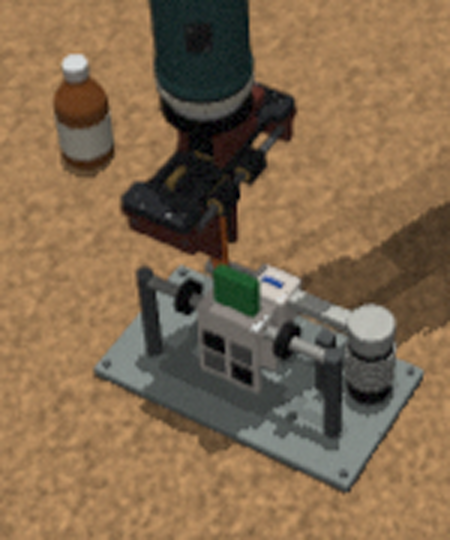

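The stop is confirmed: the handle barely moves now (about 0.3 mm per 1.5 mm commanded) while the force rises to 12 N. The card is unchanged at (230,335 crop), so I'll hand the job in.

```bash
python3 -c "
from bench import *
print(current_finger_gap(),current_force(),current_clock()); close_job()"
```

```text
0.015346427536914623 [-12.49909568  -3.47346038  10.98064384] 24.4667
the job is handed in; nothing more can be done
```

I hung the card on the bar midway between the collars and let go. I then gripped the orange handle, swung the reader arm to its stop, and handed the job in at 24.5 s while still holding it there. `close_job()` reports no verdict, so these are my own last checks:

- **Card:** The last picture shows it still hanging straight and untouched. Measured along the bar, it is within about 1 mm of the middle. Across the bar, the scene camera read it 1–5 mm off my bar estimate; that camera reads a few millimetres too far on that axis, and the V roof centres the card anyway. The silhouette of its top gave a heading of 7–9°, but the tab fit gave about 1° and the pictures show it in line, so I trusted those.
- **Top camera:** It confirmed the card right after release. In its last view the robot arm partly hid the card, so the final check relied on the scene camera.
- **Reader arm:** It is at its stop. Moving the target 1.5 mm further shifted the handle only about 0.3 mm while the push rose to 12 N. I estimated the joint at about 0.90 rad, and the fingers were still gripping the handle (15.3 mm gap).
- **Other objects:** The bottle looked unmoved in the last pictures. I did not measure the tube rack or jar again, but the arm did not work near either.

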